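Put the blue razor back in the steriliser dock and select its mark

TASK

Take the blue razor off the cardboard parcel and lay it, without dropping it, in the blue cradle of the steriliser dock: flat in both notches, centred lengthwise, with its head overhanging the end away from the robot. Then turn the dock's selector dial from off until it clicks in with its pointer at the blue dot. Leave the other razors and the things on the counter where they are.

Things in the scene. Friction and masses are not known exactly. Their poses are not given: they have to be found in the camera images.
- razor_blue: blue safety razor, 157 mm long, lying flat: blue handle 13 x 13 mm from x=-70 to +55 mm, grey head 24 mm long, 44 mm wide, 13 mm high at x=+75 mm. Origin: on the underside, in mid-handle; x points to the head, z up; about 45 g, balancing near x=+15 mm. To be put away; it starts lying on the cardboard parcel.
- razor_blue_head (a point): centre of the blue razor's head
- bay_blue: blue cradle on the dock: 130 x 40 mm foot with two saddles 10 mm thick at x=-48 and x=+44 mm. Each has an open-topped notch 22 mm wide, floor 32 mm, tops of its cheeks 45 mm above the origin (centre of the foot's underside). x runs along the cradle; the razor's head belongs beyond the +x saddle, away from the robot. A razor lying right has its origin 32 mm above this one, axes parallel
- dock: white steriliser dock fixed to the counter, 200 x 390 x 30 mm, carrying three coloured cradles side by side (80 mm apart) and, at its +y end, the dial. Origin: on its underside; x away from the robot at yaw 0
- dial (a joint): angle (rad) of the detented selector dial about its upright axis: 0 = off (white dot), growing clockwise seen from above; it clicks into place at 0, 0.524, 1.047 and 1.571 (30 degrees apart) with stops just beyond the ends; about 0.1 N m takes it over a click
- dial_grip (a point): on the dial's axis, where to grip: the dial is a black bar grip 60 mm long, 16 mm thick, 36 mm high, on a round skirt of 68 mm diameter; this point lies 14 mm below the bar's top and 22 mm above the skirt. x points along the bar to its white-striped pointer end, z up
- dial_pointer (a point): the point on the dock's face that the dial's pointer end points at, 52 mm from the axis
- mark_blue: blue dot of 18 mm on the dock's dark panel, 52 mm from the dial's axis, at one of the three clicks after off. Origin: its centre
- mark_green: green dot, likewise, at another click
- mark_orange: orange dot, likewise, at another click
- parcel: flat cardboard parcel fixed to the counter, 240 x 170 x 50 mm, with a black and white label. Origin: centre of its underside
- bay_green: green cradle, like the blue one; holds the green razor
- bay_orange: orange cradle, like the blue one; empty
- razor_green: green safety razor, 157 mm long, lying flat: green handle 13 x 13 mm from x=-70 to +55 mm, grey head 24 mm long, 44 mm wide, 13 mm high at x=+75 mm. Origin: on the underside, in mid-handle; x points to the head, z up; about 45 g, balancing near x=+15 mm. Lies in the green cradle; not to be moved.
- razor_orange: orange safety razor, 157 mm long, lying flat: orange handle 13 x 13 mm from x=-70 to +55 mm, grey head 24 mm long, 44 mm wide, 13 mm high at x=+75 mm. Origin: on the underside, in mid-handle; x points to the head, z up; about 45 g, balancing near x=+15 mm. Lies on the counter; not to be moved.
- mug: blue ceramic mug with a handle, 76 mm wide, 95 mm high; bystander on the counter. Origin: centre of its underside
- jar: green glass jar with a white cap, 70 mm wide, 60 mm high; bystander on the counter. Origin: centre of its underside
- phone: black cordless phone, 150 x 50 x 22 mm, lying flat; bystander on the counter. Origin: centre of its underside
- plug: black rubber basin plug, 48 mm wide, 30 mm high; bystander on the counter. Origin: centre of its underside

How it is judged (in metres and radians):
On the way, in this order (a step that is already met when the one before it is completed fails the run):
1. the blue razor lies released in the notches of the blue cradle (x of razor_blue in the frame of bay_blue between -0.015 and 0.015 m and y of razor_blue in the frame of bay_blue between -0.008 and 0.008 m and z of razor_blue in the frame of bay_blue between 0.028 and 0.036 m and angle between the x axis of razor_blue and the x axis of bay_blue, either way round below 0.12 rad and angle between razor_blue's own z axis and vertical below 0.12 rad and x of razor_blue_head in the frame of bay_blue above 0.05 m and contact force between the fingers and razor_blue below 0.05 N and linear speed of razor_blue below 0.02 m/s), for 0.2 s.
2. the dial's pointer rests at the blue dot (horizontal distance between dial_pointer and mark_blue below 0.009 m and velocity of joint dial between -0.05 and 0.05 rad/s), for 0.3 s.
At the end, for the whole second after the job is handed in: The blue razor lies at rest and released in the blue cradle (within 15 mm lengthwise, 8 mm sideways, 4 mm in height and 0.12 rad of its place, right way up, head at the far end), and the dial rests with its pointer within 9 mm (10 degrees) of the blue dot (all of step 1 and all of step 2); the robot touches nothing.
It fails at once if the blue razor is let go or thrown high in the air (more than about 50 mm above its cradle's notches) (height (world z) of razor_blue above 0.115 m and contact force between the fingers and razor_blue below 0.02 N).
It fails at once if another razor, or anything else standing on the counter, is shifted by more than 25 mm (distance of any of razor_green, razor_orange, mug, jar, phone, plug from where it was at the start of the episode above 0.025 m).
It also fails if it takes over 59 s, if anything falls off the work surface, if the arm or the gripper's body presses on something with over 40 N, if the wrist force passes 120 N, or if a joint passes its speed limit or range.

ROBOT

A 6-joint arm with a two-finger parallel gripper is mounted at the origin on the work surface. World frame = base frame: x ahead of the robot, y to its left, z up, the work surface at z = 0. Lengths are in m, angles in degrees, forces in N, time in s.
With the tool pointing down it reaches from about 0.375 to 0.9 m from the base axis. Payload 3.1 kg.
Tool frame: the origin (TCP) lies at the very end of the fingers, on their centre line; the grasp point (between the pads) lies 19 mm behind it; z points along the fingers, y is the line along which they close (so a half turn about z gives the same grasp; the last joint's range is limited). The gripper opens to 87 mm and grips with 3 to 60 N. Pads are 19 mm wide; open, the fingers measure 117 mm over their backs; the gripper's body (75 mm by 190 mm) begins 51 mm behind the grasp point.
Start: joints at [55.663, 30.224, 82.088, -0, 67.689, -10.227], TCP at [0.255, 0.57, 0.223] pointing down, gripper open.
Joint ranges: [-176.69, 176.69], [-43.24, 126.21], [12.49, 139.97], [-82, 262], [0, 151.66], [-163.58, 163.58]. Speed limits (degrees/s): [159.86, 159.86, 180, 180, 180, 180].

INTERFACE

Orientations are given as a 3x3 rotation matrix whose columns are the frame's x, y, z axes.
In Python, from bench import observe, viewer, job gives the robot as it stands.
- The arm moves only by the tool play_rows, never from a script. Its argument "series" is a list of rows, each a list of 3 entries, a list of its own where there are three numbers: the shift along the tool's x, y, z in cm, then the turn about the tool's z in rad, then the opening, from -1 (shut) to 1 (fully open). In form: [[[dx, dy, dz], turn, claw], ...]. A call has 1 to 12 rows; each row shifts and turns the commanded pose from where the row before left it, along the tool's axes as they then stand; what a row does not reach is not made up. A row lasts 1/12 s, in which the tool goes at most 41.7 mm and 7.16 degrees, less where a joint would pass 70% of its speed; a pose out of reach is approached as far as the arm can. A call with a gripper value outside its range is refused whole. The fingers move at their own pace and stop on an object; "squeeze" is the grip in N (left out, the last holds). Time passes only in rows, so rows that do not move let the fingers close. It gives the time, the measured TCP pose, the force, the opening and the grip force at its end, in the units of the state.
- observe(): the state, without advancing time (a new reading comes with each control period).
- viewer.camera(name): name is "scene" or "side" or "wrist"; returns (picture, depth): 400x640x3 uint8, red, green, blue; 400x640 float32, m along the optical axis (not along the pixel's ray), 0 where there is no reading.
- viewer.get_calibration(name): a dict with "intrinsics" (3x3 intrinsics, pixels), "xyz" and "rotation" of the camera in the world; the wrist camera has in their place "mount" (4x4, takes a point from camera to tool coordinates, whose origin is the TCP and whose axes are the flange's). Camera axes: x right, y down, z forward; pixel columns grow to the right and rows downward; lengths in m; the calibration is good to about 2 mm. A picture is of the moment at which its call begins: read the wrist's pose just before it. get_calibration takes no time and is no camera call.
- job.hand_in(): hands the job in; it is judged then, once.
The state is a dict: "t": time; "joint_pos": joint angles; "qd": joint speeds; "joint_efforts": joint torques, N m; "position": TCP position; "tcp_rot": TCP orientation; "wrist_force": force on the tool from outside, world axes, zero at the start; "ft_torque": the same for the moment, N m; "finger_gap": opening from 0.0 (shut) to 1.0 (fully open); "grip_force": force on a finger pad.
Only numpy, scipy, OpenCV 4.12 (cv2) and the standard library are available. Lean on these libraries where they do the work, as an engineer would, in place of code of your own. Each camera call takes 0.05 s, during which the arm holds its last target. There are 200 camera calls.

## Working session

There is one attempt and no reset: what is moved stays moved. The work goes in short steps, Python scripts to look and compute and a tool call to move; the robot and the scene stay as the last step left them, time stands still between calls to the robot, and variables do not carry over. Pictures are saved under pics/ and viewed, at most 10 in all, crops included, and the job is handed in when it is done.

Besides the shell and the picture viewer there is one more tool, called after "Emit:" by a JSON object that holds its "method" and its "body". play_rows: Moves the arm, as the interface text tells. Its arguments: {"type":"object","properties":{"series":{"type":"array","items":{"type":"array"}},"squeeze":{"type":"number"}},"required":["series"]}

```bash
mkdir -p pics
cat > h.py <<'E'
import numpy as np, cv2
from bench import observe, viewer, job
def cam(n):
    s=observe(); im,d=viewer.camera(n); c=viewer.get_calibration(n)
    K=np.array(c["intrinsics"])
    if "mount" in c:
        T=np.eye(4);T[:3,:3]=s["tcp_rot"];T[:3,3]=s["position"];T=T@np.array(c["mount"]);R=T[:3,:3];p=T[:3,3]
    else: R=np.array(c["rotation"]);p=np.array(c["xyz"])
    return im,d,K,R,p
def plane(uv,z,K,R,p):
    uv=np.atleast_2d(uv).astype(float)
    r=np.c_[uv,np.ones(len(uv))]@np.linalg.inv(K).T@R.T
    return p+r*((z-p[2])/r[:,2])[:,None]
def cloud(d,K,R,p):
    v,u=np.mgrid[:d.shape[0],:d.shape[1]]
    r=np.stack([u,v,np.ones_like(u)],-1)@np.linalg.inv(K).T
    return (r*d[...,None])@R.T+p
def save(n,im): cv2.imwrite("pics/"+n+".png",im[...,::-1])
E
python3 - <<'E'
from h import *
s=observe();print(s)
a=cam("scene");b=cam("side");w=cam("wrist")
for n,x in zip(("scene","side","wrist"),(a,b,w)):
    save(n,x[0]); print(n,x[4],x[3].round(3).tolist()); np.savez("pics/"+n,*x)
E
```

```text
{'t': 0.0, 'joint_pos': array([ 5.56646922e+01,  3.02793650e+01,  8.21564086e+01, -2.49602311e-04,
        6.76896196e+01, -1.02275281e+01]), 'qd': array([ 0.06313381,  0.10980061, -0.03564008, -0.07905956,  0.09330097,
        0.07142354]), 'joint_efforts': array([ 2.36320186e-03, -4.40040207e+01, -1.76596266e+01,  6.33549364e-02,
        5.81681519e-02, -1.61341050e-04]), 'position': array([0.25483857, 0.56987941, 0.22156724]), 'tcp_rot': array([[-9.12779166e-01,  4.08451563e-01, -1.23107498e-03],
       [ 4.08453237e-01,  9.12777453e-01, -1.80944707e-03],
       [ 3.84626000e-04, -2.15446215e-03, -9.99997605e-01]]), 'wrist_force': array([ 0.91182094, -0.67436927, -0.27666353]), 'ft_torque': array([ 0.00912749, -0.04384168, -0.00319813]), 'grip_force': 0.0, 'finger_gap': 1.0027245512449754}
scene [1.24134349 0.28331579 1.12222541] [[-0.509, 0.686, -0.52], [0.861, 0.413, -0.297], [0.011, -0.599, -0.801]]
side [0.39957344 0.90310947 0.66532136] [[-0.985, -0.101, 0.143], [-0.174, 0.489, -0.855], [0.016, -0.867, -0.499]]
wrist [0.19024175 0.5993751  0.38439872] [[0.408, 0.882, 0.234], [0.913, -0.394, -0.107], [-0.003, 0.258, -0.966]]
```

View pics/scene.png

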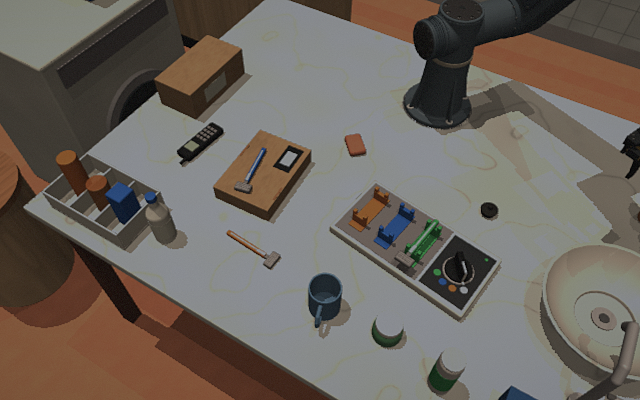

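View pics/side.png

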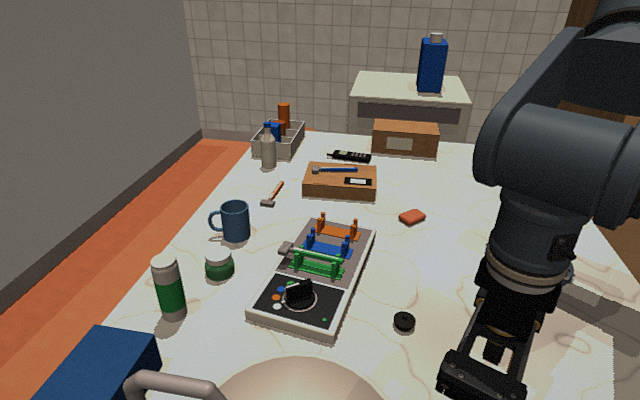

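The scene view shows the blue razor on the parcel, with its handle near (255,160) and its head at (243,187). The blue cradle is near (396,227), between the orange one (370,210) and the green one (424,240). The dial is at (459,268), with dots green (437,272), blue (443,282), orange (452,288) and white (463,290). The side view agrees. Next I'll measure these.

```bash
cat > m.py <<'E'
from h import *
z=np.load("pics/scene.npz"); im,d,K,R,p=[z[k] for k in z.files]
P=cloud(d,K,R,p); hsv=cv2.cvtColor(im,cv2.COLOR_RGB2HSV)
def comp(box,lo,hi,nm):
    u0,v0,u1,v1=box; m=np.zeros(d.shape,np.uint8)
    m[v0:v1,u0:u1]=cv2.inRange(hsv,np.array(lo),np.array(hi))[v0:v1,u0:u1]
    ys,xs=np.nonzero(m); q=P[ys,xs]; q=q[d[ys,xs]>0]
    print(nm,len(q),"px",xs.mean().round(1),ys.mean().round(1),"med",np.median(q,0).round(4),"min",q.min(0).round(3),"max",q.max(0).round(3)); return np.c_[xs,ys],q
def axis(uv,zz,nm):
    X=plane(uv,zz,K,R,p)[:,:2]; r=cv2.minAreaRect((X*1000).astype(np.float32)); print(nm,"minrect mm",r,"mean",X.mean(0).round(4)); 
    l=cv2.fitLine(X.astype(np.float32),cv2.DIST_HUBER,0,.001,.001).ravel(); print("  dir",np.degrees(np.arctan2(l[1],l[0])).round(2))
if __name__=="__main__":
    uv,q=comp((230,140,275,200),(95,90,40),(125,255,255),"razor"); axis(uv,.063,"razor")
    uv,q=comp((370,195,420,255),(100,120,40),(125,255,255),"cradle")
    f=q[:,2]<.05; print(f.sum()); 
    foot=uv[:len(q)][f]; 
    for n,lo,hi in(("tops",.068,.09),("foot",.02,.045)):
        s=(q[:,2]>lo)&(q[:,2]<hi); r=cv2.minAreaRect((q[s,:2]*1000).astype(np.float32)); print(n,s.sum(),r,np.median(q[s,2]))
        if n=="tops":
            _,l,c=cv2.kmeans((q[s,:2]).astype(np.float32),2,None,(3,50,1e-5),5,cv2.KMEANS_PP_CENTERS); print(c)
    for n,lo,hi,b in(("blue",(100,100,50),(125,255,255),(436,276,450,288)),("green",(50,100,50),(85,255,255),(430,265,443,279)),("orange",(5,120,80),(22,255,255),(445,282,460,296)),("white",(0,0,150),(180,60,255),(458,285,468,294))):
        uv,q=comp(b,lo,hi,n); print("  plane",plane(uv.mean(0),.031,K,R,p).round(4))
    x=P[120:330,200:510]; 
    for bx in((448,250,475,282),): 
        q=P[bx[1]:bx[3],bx[0]:bx[2]].reshape(-1,3); s=q[:,2]>q[:,2].max()-.008; print("dialtop",q[:,2].max(),q[s].mean(0),cv2.minAreaRect((q[s,:2]*1000).astype(np.float32)))
    # dock top / parcel top
    g=P.reshape(-1,3); dk=cv2.inRange(hsv,(0,0,0),(180,255,70))
    for nm,box,lo,hi in(("parcel",(205,120,320,225),.045,.055),("dock",(325,175,505,325),.025,.036)):
        q=P[box[1]:box[3],box[0]:box[2]].reshape(-1,3); s=(q[:,2]>lo)&(q[:,2]<hi); print(nm,np.median(q[s,2]),cv2.minAreaRect((q[s,:2]*1000).astype(np.float32)))
E
python3 m.py
python3 - <<'E'
import cv2
s=cv2.imread("pics/scene.png")
cv2.imwrite("pics/crop1.png",cv2.resize(s[175:325,325:510],None,fx=4.2,fy=4,interpolation=2))
E
```

```text
razor 93 px 256.6 162.2 med [ 0.5362 -0.3165  0.0629] min [ 0.482 -0.332  0.056] max [ 0.601 -0.298  0.069]
razor minrect mm ((542.8673706054688, -315.51531982421875), (122.92755126953125, 12.772614479064941), 11.675034523010254) mean [ 0.5358 -0.3156]
  dir 13.66
cradle 716 px 394.2 227.0 med [0.5169 0.095  0.0368] min [0.46  0.066 0.026] max [0.583 0.123 0.08 ]
503
tops 65 ((517.0732421875, 95.05490112304688), (40.119590759277344, 101.98497772216797), 80.8798599243164) 0.07431812766248314
[[0.56302166 0.08944967]
 [0.47250694 0.10329822]]
foot 470 ((519.22998046875, 94.3247299194336), (40.25072479248047, 126.21331787109375), 81.08197021484375) 0.03500527855305213
blue 49 px 442.0 281.1 med [0.5956 0.257  0.0317] min [0.586 0.248 0.029] max [0.605 0.266 0.036]
  plane [[0.5944 0.2572 0.031 ]]
green 43 px 436.7 271.8 med [0.5786 0.2364 0.0317] min [0.568 0.228 0.027] max [0.586 0.246 0.036]
  plane [[0.5776 0.2365 0.031 ]]
orange 46 px 451.9 287.8 med [0.5998 0.2843 0.0324] min [0.591 0.275 0.028] max [0.609 0.292 0.036]
  plane [[0.5989 0.284  0.031 ]]
white 10 px 463.4 290.1 med [0.5916 0.3106 0.032 ] min [0.586 0.303 0.027] max [0.597 0.315 0.035]
  plane [[0.5904 0.3095 0.031 ]]
dialtop 1.1222254061352444 [1.24134349 0.28331579 1.12222541] ((1241.343505859375, 283.3157958984375), (0.0, 0.0), 0.0)
parcel 0.05095837206493836 ((533.6010131835938, -295.41424560546875), (244.19354248046875, 174.69180297851562), 2.50120210647583)
dock 0.031519536712675045 ((543.92919921875, 161.8467254638672), (419.79931640625, 427.4622802734375), 25.29133415222168)
```

View pics/crop1.png

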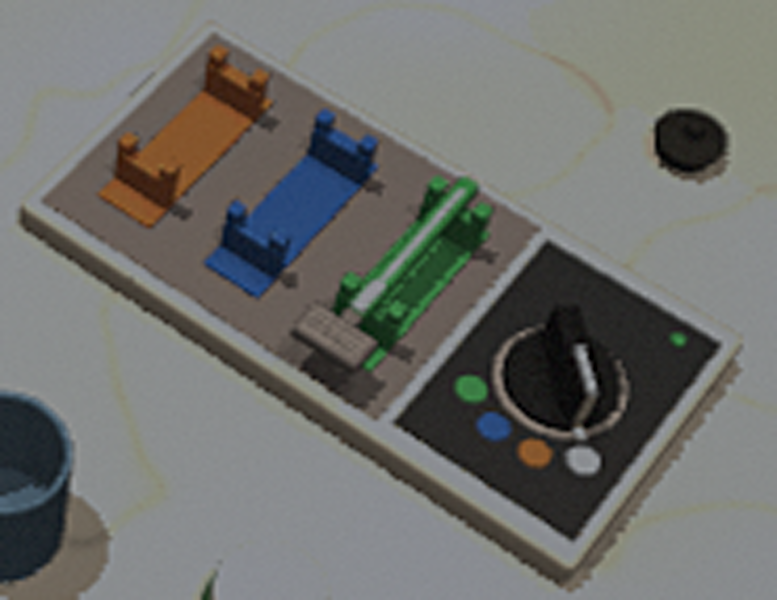

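The measurements are consistent: parcel top 51 mm, dock face 31.5 mm, cradle foot 40x126 mm, saddles 92 mm apart, dots in the order white, orange, blue, green. Now I'll move over the razor for a closer look.

Emit:
{"method": "play_rows", "body": {"series": [[[-2.6, -2.87, 0], 0, 1], [[-2.6, -2.87, 0], 0, 1], [[-2.6, -2.87, 0], 0, 1], [[-2.6, -2.87, 0], 0, 1], [[-2.6, -2.87, 0], 0, 1], [[-2.6, -2.87, 0], 0, 1], [[-2.6, -2.87, 0], 0, 1], [[-2.6, -2.87, 0], 0, 1], [[-2.6, -2.87, 0], 0, 1], [[-2.6, -2.87, 0], 0, 1], [[-2.6, -2.87, 0], 0, 1], [[-2.6, -2.87, 0], 0, 1]]}}

```text
t: 1.15
position: [0.3994, 0.1269, 0.2226]
tcp_rot: [[-0.913, 0.408, 0.0], [0.408, 0.913, 0.0], [-0.0, 0.0, -1.0]]
wrist_force: [0.7, -1.0, 1.1]
finger_gap: 0.999
grip_force: 0.0
```

Emit:
{"method": "play_rows", "body": {"series": [[[-2.6, -2.87, 0], 0, 1], [[-2.6, -2.87, 0], 0, 1], [[-2.6, -2.87, 0], 0, 1], [[-2.6, -2.87, 0], 0, 1], [[-2.6, -2.87, 0], 0, 1], [[-2.6, -2.87, 0], 0, 1], [[-2.6, -2.87, 0], 0, 1], [[-2.6, -2.87, 0], 0, 1], [[-2.6, -2.87, 0], 0, 1], [[-2.6, -2.87, 0], 0, 1], [[-2.6, -2.87, 0], 0, 1], [[-2.6, -2.87, 0], 0, 1]]}}

```text
t: 2.15
position: [0.5435, -0.3149, 0.2222]
tcp_rot: [[-0.913, 0.409, -0.001], [0.409, 0.913, 0.001], [0.001, 0.0, -1.0]]
wrist_force: [1.6, -0.8, -0.0]
finger_gap: 0.994
grip_force: 0.0
```

Emit:
{"method": "play_rows", "body": {"series": [[[0, 0, 0], 0.12, 1], [[0, 0, 0], 0.12, 1], [[0, 0, 0], 0.12, 1], [[0, 0, 0], 0.12, 1], [[0, 0, 0], 0.12, 1], [[0, 0, 0], 0.12, 1], [[0, 0, 0], 0.12, 1], [[0, 0, 0], 0.12, 1], [[0, 0, 0], 0.12, 1], [[0, 0, 0], 0.12, 1], [[0, 0, 0], 0.12, 1], [[0, 0, 0], 0.12, 1]]}}

```text
t: 3.15
position: [0.5432, -0.3129, 0.2221]
tcp_rot: [[0.292, 0.957, -0.001], [0.957, -0.292, 0.001], [0.0, -0.001, -1.0]]
wrist_force: [0.0, -0.4, -0.2]
finger_gap: 1.0
grip_force: 0.0
```

Emit:
{"method": "play_rows", "body": {"series": [[[0, 0, 0], 0.12, 1], [[0, 0, 0], 0.12, 1], [[0, 0, 0], 0.12, 1], [[0, 0, 0], 0.12, 1], [[0, 0, 0], 0.12, 1], [[0, 0, 0], 0.12, 0.2], [[0, 0, 0], 0.12, 0.2], [[0, 0, 0], 0.12, 0.2], [[0, 0, 0], 0.11, 0.2], [[0, 0, 0], 0, 0.2]]}}

```text
t: 3.98
position: [0.5433, -0.313, 0.2222]
tcp_rot: [[0.978, 0.207, -0.001], [0.207, -0.978, 0.001], [-0.001, -0.001, -1.0]]
wrist_force: [0.2, -0.4, -0.6]
finger_gap: 0.703
grip_force: 0.0
```

```bash
cat > w1.py <<'E'
from h import *
s=observe();print(s["t"],s["position"].round(4),np.degrees(np.arctan2(s["tcp_rot"][1,0],s["tcp_rot"][0,0])).round(2),s["joint_pos"].round(1),s["finger_gap"])
im,d,K,R,p=cam("wrist");save("w1",im)
hsv=cv2.cvtColor(im,cv2.COLOR_RGB2HSV);m=cv2.inRange(hsv,(95,90,40),(125,255,255))
n,l,st,c=cv2.connectedComponentsWithStats(m);P=cloud(d,K,R,p)
for i in range(1,n):
    if st[i,4]>150:
        ys,xs=np.nonzero(l==i);q=P[ys,xs];top=q[q[:,2]>.058]
        print(st[i],np.median(q,0).round(4),len(top))
        X=plane(np.c_[xs,ys],.063,K,R,p)[:,:2]
        print(cv2.minAreaRect((X*1000).astype(np.float32)))
        if len(top)>50: print("top",cv2.minAreaRect((top[:,:2]*1000).astype(np.float32)),np.median(top[:,2]))
E
python3 w1.py
```

```text
3.9833 [ 0.5433 -0.313   0.2222] 11.97 [-40.1  30.4  81.8  -0.   67.9  37.9] 0.7034822186404318
[319 157  11  91 462] [ 0.5169 -0.3211  0.0632] 462
((529.2754516601562, -319.5135192871094), (97.87835693359375, 10.90381145477295), 11.924723625183105)
top ((546.4288940429688, -315.83502197265625), (134.2691192626953, 10.919695854187012), 11.97912311553955) 0.06320937408833555
```

The razor's axis reads 11.95° from both cameras, with its top at 63 mm, so the origin is about (0.550,-0.315). I'm going down to grip just ahead of mid-handle.

Emit:
{"method": "play_rows", "body": {"series": [[[1.1, 0.34, 3], 0, 0.2], [[0, 0, 3], 0, 0.2], [[0, 0, 3], 0, 0.2], [[0, 0, 3], 0, 0.2], [[0, 0, 2], 0, 0.2], [[0, 0, 1.5], 0, 0.2], [[0, 0, 0.9], 0, 0.2], [[0, 0, 0.4], 0, 0.2], [[0, 0, 0], 0, 0.2], [[0, 0, 0], 0, 0.2]]}}

```text
t: 4.87
position: [0.5555, -0.3146, 0.0553]
tcp_rot: [[0.978, 0.21, 0.001], [0.21, -0.978, -0.001], [0.001, 0.001, -1.0]]
wrist_force: [0.3, -0.4, 0.2]
finger_gap: 0.602
grip_force: 0.0
```

Emit:
{"method": "play_rows", "body": {"series": [[[0, 0, 0], 0, -1], [[0, 0, 0], 0, -1], [[0, 0, 0], 0, -1], [[0, 0, 0], 0, -1], [[0, 0, 0], 0, -1], [[0, 0, 0], 0, -1], [[0, 0, 0], 0, -1], [[0, 0, 0], 0, -1], [[0, 0, 0], 0, -1], [[0, 0, 0], 0, -1]], "squeeze": 15}}

```text
t: 5.7
position: [0.5549, -0.3142, 0.0546]
tcp_rot: [[0.978, 0.209, 0.0], [0.209, -0.978, -0.0], [0.0, 0.0, -1.0]]
wrist_force: [0.8, -0.0, 2.1]
finger_gap: 0.148
grip_force: 15.0
```

The fingers stopped at 12.9 mm with 15 N, so the handle is held. Lifting.

Emit:
{"method": "play_rows", "body": {"series": [[[0, 0, -0.7], 0, -1], [[0, 0, -1.5], 0, -1], [[0, 0, -2], 0, -1], [[0, 0, -2.5], 0, -1], [[0, 0, -2.5], 0, -1], [[0, 0, -2.5], 0, -1], [[0, 0, -2.3], 0, -1], [[0, 0, 0], 0, -1]], "squeeze": 25}}

```text
t: 6.37
position: [0.5576, -0.3162, 0.2005]
tcp_rot: [[0.978, 0.209, 0.009], [0.209, -0.978, -0.007], [0.007, 0.009, -1.0]]
wrist_force: [-0.1, -0.6, 0.1]
finger_gap: 0.143
grip_force: 25.0
```

```bash
cat > w2.py <<'E'
from h import *
import sys
s=observe();T=s["tcp_rot"];o=s["position"];print(s["t"],o.round(4),np.degrees(np.arctan2(T[1,0],T[0,0])).round(2),s["joint_pos"].round(1),s["finger_gap"],s["grip_force"])
for n in("scene","side"):
    im,d,K,R,p=cam(n);save(sys.argv[1]+n,im)
    hsv=cv2.cvtColor(im,cv2.COLOR_RGB2HSV);P=cloud(d,K,R,p);L=(P-o)@T
    m=(np.abs(L[...,1])<.03)&(np.abs(L[...,0])<.11)&(np.abs(L[...,2])<.035)&(d>0)
    b=m&(cv2.inRange(hsv,(95,90,40),(125,255,255))>0)
    for nm,k in(("all",m),("blue",b)):
        q=L[k]
        if len(q): print(n,nm,len(q),q.min(0).round(4),q.max(0).round(4))
    q=L[b];
    if len(q)>20:
        print("slope z/x,y/x",np.polyfit(q[:,0],q[:,2],1).round(4),np.polyfit(q[:,0],q[:,1],1).round(4))
E
python3 w2.py l1
```

```text
6.3667 [ 0.5576 -0.3162  0.2005] 12.09 [-39.5  32.6  81.4   0.   65.3  38.4] 0.14281788741585363 24.99057412147522
scene all 428 [-0.0701 -0.0231 -0.0349] [0.0826 0.0208 0.0035]
scene blue 26 [-0.0593 -0.0092 -0.0127] [ 0.0505  0.0055 -0.006 ]
slope z/x,y/x [-0.0069 -0.0089] [-0.0549 -0.0022]
side all 284 [-0.0798 -0.0273 -0.0348] [0.0762 0.0152 0.0071]
side blue 106 [-0.0762 -0.0212 -0.0115] [ 0.0438 -0.0007  0.0043]
slope z/x,y/x [-0.0081 -0.0024] [-0.0013 -0.0078]
```

The razor is level and held about 6 mm ahead of its origin. Next: turn to the cradle's yaw and carry it over.

Emit:
{"method": "play_rows", "body": {"series": [[[0, 0, 0], 0.08, -1], [[0, 0, 0], 0.1, -1], [[0, 0, 0], 0.1, -1], [[0, 0, 0], 0.088, -1], [[-0.3, -1.2, 0], 0, -1], [[-0.6, -2.5, 0], 0, -1], [[-0.8, -3.4, 0], 0, -1], [[-0.8, -3.4, 0], 0, -1], [[-0.8, -3.4, 0], 0, -1], [[-0.8, -3.4, 0], 0, -1], [[-0.8, -3.4, 0], 0, -1], [[-0.8, -3.4, 0], 0, -1]]}}

```text
t: 7.47
position: [0.5344, -0.0644, 0.1933]
tcp_rot: [[0.988, -0.154, -0.003], [-0.154, -0.988, 0.001], [-0.003, -0.001, -1.0]]
wrist_force: [0.8, 0.6, -0.7]
finger_gap: 0.144
grip_force: 25.0
```

Emit:
{"method": "play_rows", "body": {"series": [[[-0.8, -3.4, 0], 0, -1], [[-0.8, -3.4, 0], 0, -1], [[-0.8, -3.2, 0], 0, -1], [[-0.7, -2.7, 0], 0, -1], [[-0.5, -2, 0], 0, -1], [[-0.12, -0.8, 0], 0, -1], [[0, 0, 0], 0, -1], [[0, 0, 0], 0, -1]]}}

```text
t: 8.13
position: [0.5233, 0.0917, 0.194]
tcp_rot: [[0.988, -0.154, -0.001], [-0.154, -0.988, -0.001], [-0.001, 0.001, -1.0]]
wrist_force: [0.3, -0.3, 0.0]
finger_gap: 0.147
grip_force: 25.0
```

```bash
python3 w2.py l2
cat > w3.py <<'E'
from h import *
im,d,K,R,p=cam("wrist");save("w3",im);P=cloud(d,K,R,p)
hsv=cv2.cvtColor(im,cv2.COLOR_RGB2HSV);m=(cv2.inRange(hsv,(100,110,30),(125,255,255))>0)&(d>0)
q=P[m]
for nm,lo,hi in(("foot",.028,.042),("tops",.069,.08)):
    s=q[(q[:,2]>lo)&(q[:,2]<hi)];print(nm,len(s),np.median(s[:,2]) if len(s) else 0)
    if len(s)>30: print(cv2.minAreaRect((s[:,:2]*1000).astype(np.float32)))
E
python3 w3.py
```

```text
8.1333 [0.5233 0.0917 0.194 ] -8.88 [-2.1 25.3 97.2 -0.  57.6 96.8] 0.14665780774448203 24.990389049053192
scene all 462 [-0.013  -0.023  -0.0345] [0.0828 0.0216 0.0031]
scene blue 37 [-0.0116 -0.0075 -0.0121] [0.0482 0.0044 0.0009]
slope z/x,y/x [ 0.064  -0.0088] [-0.1777  0.0003]
side all 546 [-0.0783 -0.0244 -0.0317] [0.0785 0.0221 0.005 ]
side blue 196 [-0.0772 -0.0091 -0.0099] [0.0474 0.0059 0.0039]
slope z/x,y/x [ 0.0108 -0.0045] [-0.0061 -0.0048]
foot 1110 0.03409481522655411
((536.9581909179688, 174.19766235351562), (207.4903564453125, 93.53083801269531), 77.80776977539062)
tops 207 0.07542067871365415
((559.7993774414062, 87.19349670410156), (39.29670715332031, 9.872973442077637), 80.82145690917969)
```

View pics/w3.png

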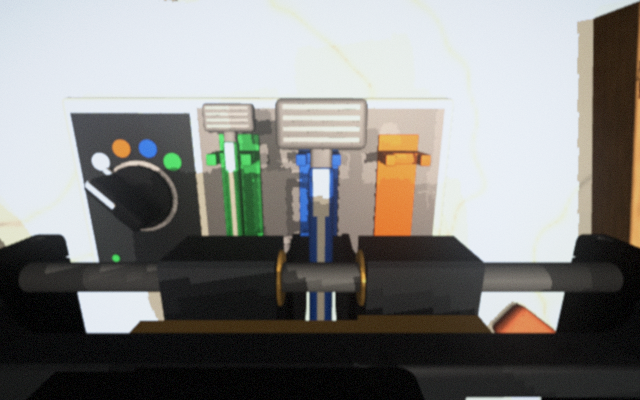

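The wrist view shows the razor held over the blue cradle at (322,190), with its head at the far end (322,122). The far saddle's top measures 39.3 x 9.9 mm at (0.560,0.087), yaw -9.2°. That puts the cradle's origin near (0.518,0.0943), so I need a small correction before lowering.

Emit:
{"method": "play_rows", "body": {"series": [[[0.14, -0.16, 2], 0, -1], [[0, 0, 2.5], 0, -1], [[0, 0, 2.5], 0, -1], [[0, 0, 2], 0, -1], [[0, 0, 1.2], 0, -1], [[0, 0, 0.5], 0, -1], [[0, 0, 0], 0, -1], [[0, 0, 0], 0, -1]]}}

```text
t: 8.95
position: [0.5261, 0.0923, 0.0878]
tcp_rot: [[0.987, -0.158, 0.0], [-0.158, -0.987, -0.0], [0.0, -0.0, -1.0]]
wrist_force: [0.6, -0.4, -0.5]
finger_gap: 0.144
grip_force: 25.0
```

Run:
```python
from h import *
s=observe();print(s["position"].round(4),s["wrist_force"].round(2))
im,d,K,R,p=cam("wrist")
a=im[60:270,170:470];im2,*_=cam("side");b=im2[200:300,260:400]
save("fit",np.hstack([cv2.resize(a,(400,280)),cv2.resize(b,(392,280))]))
```

```text
[0.5261 0.0923 0.0878] [ 0.58 -0.39 -0.51]
```

View pics/fit.png

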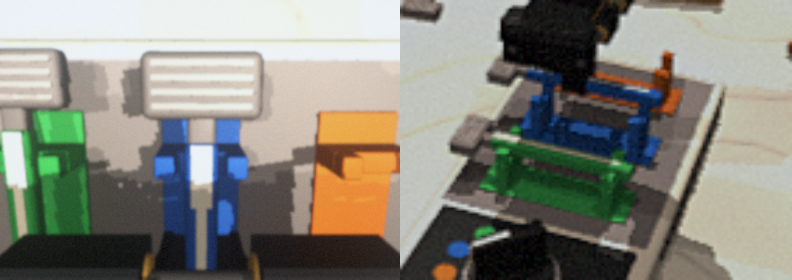

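The handle at (200,165) sits midway between the cheeks at (163,165) and (236,165), with the head beyond the far saddle. I'll lower it into the notches.

Emit:
{"method": "play_rows", "body": {"series": [[[0, -0.05, 0.6], 0, -1], [[0, 0, 0.5], 0, -1], [[0, 0, 0.4], 0, -1], [[0, 0, 0.3], 0, -1], [[0, 0, 0.1], 0, -1], [[0, 0, 0], 0, -1], [[0, 0, 0], 0, -1]]}}

```text
t: 9.63
position: [0.5256, 0.0936, 0.0684]
tcp_rot: [[0.988, -0.156, -0.0], [-0.156, -0.988, -0.0], [-0.0, 0.0, -1.0]]
wrist_force: [0.0, -0.3, -0.3]
finger_gap: 0.146
grip_force: 25.0
```

Emit:
{"method": "play_rows", "body": {"series": [[[0, 0, 0.1], 0, -1], [[0, 0, 0.1], 0, -1], [[0, 0, 0], 0, -1], [[0, 0, 0], 0, -1]]}}

```text
t: 9.97
position: [0.5257, 0.0935, 0.0666]
tcp_rot: [[0.988, -0.157, 0.0], [-0.157, -0.988, -0.0], [0.0, 0.0, -1.0]]
wrist_force: [-0.8, 0.6, -0.4]
finger_gap: 0.145
grip_force: 25.0
```

```bash
python3 w2.py l3
```

```text
9.9667 [0.5257 0.0935 0.0666] -9.01 [ -1.9  37.  102.4  -0.   40.6  97.1] 0.14503590330297425 24.99048113822937
scene all 841 [-0.0641 -0.0297 -0.0339] [0.0896 0.03   0.035 ]
scene blue 273 [-0.0591 -0.0203 -0.0147] [0.0556 0.0201 0.0348]
slope z/x,y/x [-0.3354  0.0205] [ 0.103  -0.0087]
side all 1017 [-0.1064 -0.0286 -0.0319] [0.0812 0.0299 0.035 ]
side blue 704 [-0.0774 -0.0225 -0.0137] [0.0562 0.0217 0.0349]
slope z/x,y/x [0.0773 0.0197] [-0.0087 -0.005 ]
```

Emit:
{"method": "play_rows", "body": {"series": [[[0, 0, 0.1], 0, -1], [[0, 0, 0], 0, -1], [[0, 0, 0], 0, -1]]}}

```text
t: 10.32
position: [0.5257, 0.0935, 0.0666]
tcp_rot: [[0.988, -0.156, 0.001], [-0.156, -0.988, -0.0], [0.001, -0.0, -1.0]]
wrist_force: [-1.5, 0.2, 7.7]
finger_gap: 0.144
grip_force: 25.0
```

Emit:
{"method": "play_rows", "body": {"series": [[[0, 0, 0.1], 0, -1], [[0, 0, 0], 0, -1], [[0, 0, 0], 0, -1]]}}

```text
t: 10.57
position: [0.5257, 0.0936, 0.0665]
tcp_rot: [[0.988, -0.156, 0.001], [-0.156, -0.988, -0.0], [0.001, 0.0, -1.0]]
wrist_force: [-3.3, -0.5, 14.7]
finger_gap: 0.142
grip_force: 25.0
```

Contact: the force rose while the height stayed at 66.6 mm, as predicted. I'll relieve it, open, and lift away.

Emit:
{"method": "play_rows", "body": {"series": [[[0, 0, -0.15], 0, -1], [[0, 0, 0], 0, -1], [[0, 0, 0], 0, -0.3], [[0, 0, 0], 0, -0.3], [[0, 0, 0], 0, -0.3], [[0, 0, 0], 0, -0.3], [[0, 0, 0], 0, -0.3], [[0, 0, 0], 0, -0.3]]}}

```text
t: 11.23
position: [0.5255, 0.0935, 0.0658]
tcp_rot: [[0.988, -0.157, -0.0], [-0.157, -0.988, -0.0], [-0.0, 0.0, -1.0]]
wrist_force: [-1.0, -0.2, 0.7]
finger_gap: 0.342
grip_force: 0.0
```

Emit:
{"method": "play_rows", "body": {"series": [[[0, 0, -0.5], 0, -0.3], [[0, 0, -1], 0, -0.3], [[0, 0, -2], 0, -0.3], [[0, 0, -3], 0, -0.3], [[0, 0, -3], 0, -0.3], [[0, 0, -2.5], 0, -0.3], [[0, 0, -1], 0, -0.3], [[0, 0, 0], 0, -0.3]]}}

```text
t: 11.9
position: [0.5275, 0.0936, 0.1993]
tcp_rot: [[0.988, -0.156, 0.007], [-0.156, -0.988, -0.0], [0.007, -0.001, -1.0]]
wrist_force: [0.3, 0.3, 0.6]
finger_gap: 0.346
grip_force: 0.0
```

```bash
cat > dial.py <<'E'
from h import *
import sys
from scipy.optimize import least_squares
s=observe();T=s["tcp_rot"];print(s["t"],s["position"].round(4),np.degrees(np.arctan2(T[1,0],T[0,0])).round(2),s["joint_pos"].round(1))
pts={}
for n in("scene","wrist"):
    im,d,K,R,p=cam(n);save(sys.argv[1]+n,im);P=cloud(d,K,R,p);hsv=cv2.cvtColor(im,cv2.COLOR_RGB2HSV)
    reg=(P[...,2]>.026)&(P[...,2]<.037)&(np.hypot(P[...,0]-.556,P[...,1]-.274)<.072)&(d>0)
    D=[]
    for c,lo,hi in(("blue",(100,100,50),(125,255,255)),("green",(50,100,50),(85,255,255)),("orange",(5,120,60),(22,255,255)),("white",(0,0,130),(180,70,255))):
        m=(reg&(cv2.inRange(hsv,lo,hi)>0)).astype(np.uint8);k,l,st,ce=cv2.connectedComponentsWithStats(m)
        if k<2: print(n,c,"none");continue
        i=1+np.argmax(st[1:,4]);X=plane(ce[i],.030,K,R,p)[0];print(n,c,st[i,4],X.round(4))
        if c!="white": D.append(X[:2])
    D=np.array(D)
    if len(D)==3:
        r=least_squares(lambda c:np.hypot(*(D-c).T)-.052,[.556,.274]);print(" axis",r.x.round(4),"res mm",(r.fun*1000).round(2),"ang",np.degrees(np.arctan2(*(D-r.x).T[::-1])).round(1))
    q=P[(P[...,2]>.075)&(P[...,2]<.1)&(np.hypot(P[...,0]-.556,P[...,1]-.274)<.04)&(d>0)]
    if len(q)>10:
        f=q[q[:,2]>np.percentile(q[:,2],98)-.006];print(" bar top",np.percentile(q[:,2],98).round(4),len(f),cv2.minAreaRect((f[:,:2]*1000).astype(np.float32)))
    b=P[(cv2.inRange(hsv,(98,90,40),(125,255,255))>0)&(d>0)&(P[...,2]>.069)&(P[...,2]<.083)&(np.abs(P[...,0]-.518)<.09)&(np.abs(P[...,1]-.094)<.03)]
    a=np.radians(-9);L=(b[:,:2]-[.518,.0943])@np.array([[np.cos(a),-np.sin(a)],[np.sin(a),np.cos(a)]])
    h=L[np.abs(L[:,1])<.0095]
    if len(h)>20: print(" razor along",h.min(0).round(4),h.max(0).round(4),"z",np.median(b[:,2]).round(4),"fit",np.polyfit(h[:,0],h[:,1],1).round(4))
E
python3 dial.py d1
```

```text
11.9 [0.5275 0.0936 0.1993] -9.0 [-1.9 25.  96.6 -0.  58.  97.1]
scene blue 48 [0.5938 0.2573 0.03  ]
scene green 43 [0.577  0.2365 0.03  ]
scene orange 47 [0.5978 0.2836 0.03  ]
scene white 61 [0.5677 0.3389 0.03  ]
 axis [0.5461 0.2782] res mm [ 0.09 -0.05 -0.05] ang [-23.7 -53.5   6. ]
 bar top 0.0809 111 ((550.6181640625, 280.2865905761719), (61.02827453613281, 15.70467758178711), 35.93429946899414)
 razor along [-0.0652 -0.0059] [0.0558 0.0082] z 0.0744 fit [0.0189 0.0037]
wrist blue 292 [0.5933 0.2582 0.03  ]
wrist green 275 [0.5761 0.2373 0.03  ]
wrist orange 273 [0.5973 0.2848 0.03  ]
wrist white 634 [0.5498 0.2142 0.03  ]
 axis [0.5457 0.2794] res mm [ 0.12 -0.07 -0.07] ang [-24.  -54.2   6. ]
 bar top 0.0779 898 ((548.6630859375, 279.6042175292969), (60.19126892089844, 15.433585166931152), 35.88006591796875)
 razor along [-0.055  -0.0058] [0.0551 0.007 ] z 0.0749 fit [-0.      0.0007]
```

View pics/d1wrist.png

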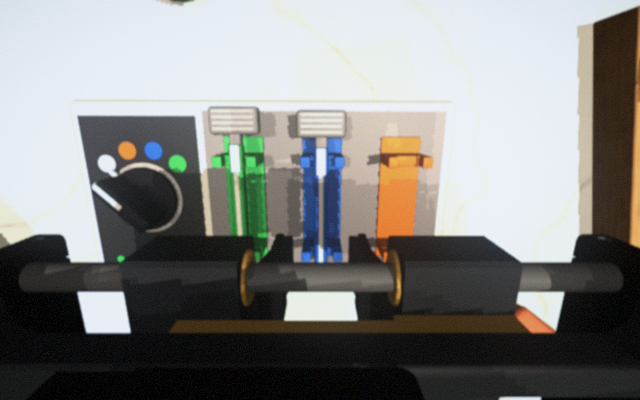

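The blue razor at (322,165) lies flat in both notches of the blue cradle, centred within about 1 mm, with its head at (322,124) beyond the far saddle. The dial bar at (125,200) is at yaw 36° and points at white. Blue is at -24°, exactly 60° clockwise. Now to go above the dial.

Emit:
{"method": "play_rows", "body": {"series": [[[-0.1, -2, 0], 0, 0], [[-0.1, -3.5, 0], 0, 0], [[-0.15, -3.7, 0], 0, 0], [[-0.15, -3.7, 0], 0, 0], [[-0.1, -3.5, 0], 0, 0], [[-0.1, -2.3, 0], 0, 0]]}}

```text
t: 12.5
position: [0.5467, 0.2821, 0.1933]
tcp_rot: [[0.988, -0.155, -0.004], [-0.155, -0.988, -0.0], [-0.004, 0.001, -1.0]]
wrist_force: [-0.5, 0.7, 0.1]
finger_gap: 0.497
grip_force: 0.0
```

Emit:
{"method": "play_rows", "body": {"series": [[[0, 0, 0], -0.112, 0], [[0, 0, 0], -0.112, 0], [[0, 0, 0], -0.112, 0], [[0, 0, 0], -0.112, 0], [[0, 0, 0], -0.112, 0], [[0, 0, 0], -0.112, 0], [[0, 0, 0], -0.112, 0], [[0, 0, 0], 0, 0], [[0, 0, 0], 0, 0]]}}

```text
t: 13.25
position: [0.5468, 0.279, 0.1939]
tcp_rot: [[0.812, 0.584, -0.004], [0.584, -0.812, -0.001], [-0.004, -0.001, -1.0]]
wrist_force: [-0.1, 0.6, 0.1]
finger_gap: 0.507
grip_force: 0.0
```

```bash
python3 dial.py d2
```

```text
13.25 [0.5468 0.279  0.1939] 35.74 [16.6 31.3 85.2 -0.  63.7 70.9]
scene blue 49 [0.5938 0.2572 0.03  ]
scene green 41 [0.5769 0.2367 0.03  ]
scene orange 47 [0.5987 0.2836 0.03  ]
scene white 67 [0.5475 0.215  0.03  ]
 axis [0.5468 0.2792] res mm [-0.11  0.06  0.06] ang [-25.1 -54.7   4.9]
 bar top 0.0808 110 ((549.7556762695312, 279.9066162109375), (60.351234436035156, 15.380956649780273), 34.19227981567383)
 razor along [-0.065  -0.0057] [0.056  0.0088] z 0.0747 fit [0.0135 0.0032]
wrist blue 255 [0.5934 0.2572 0.03  ]
wrist green 230 [0.5763 0.2363 0.03  ]
wrist orange 267 [0.5976 0.2839 0.03  ]
wrist white 834 [0.5481 0.2127 0.03  ]
 axis [0.5459 0.2785] res mm [ 0.04 -0.02 -0.02] ang [-24.1 -54.2   6.1]
 bar top 0.0782 957 ((549.0713500976562, 280.57012939453125), (59.277191162109375, 14.905900001525879), 35.41920852661133)
```

The tool is within about 1 mm of the dial's axis and aligned with the bar. Next: down, then grip.

Emit:
{"method": "play_rows", "body": {"series": [[[0, 0, 2], 0, 0], [[0, 0, 3], 0, 0], [[0, 0, 3], 0, 0], [[0, 0, 3], 0, 0], [[0, 0, 2], 0, 0], [[0, 0, 1], 0, 0], [[0, 0, 0.3], 0, 0], [[0, 0, 0], 0, 0], [[0, 0, 0], 0, 0]]}}

```text
t: 14.1
position: [0.549, 0.2797, 0.0541]
tcp_rot: [[0.81, 0.586, 0.002], [0.586, -0.81, 0.001], [0.002, 0.001, -1.0]]
wrist_force: [0.8, 0.2, 0.4]
finger_gap: 0.5
grip_force: 0.0
```

Emit:
{"method": "play_rows", "body": {"series": [[[0, 0, 0], 0, -1], [[0, 0, 0], 0, -1], [[0, 0, 0], 0, -1], [[0, 0, 0], 0, -1], [[0, 0, 0], 0, -1], [[0, 0, 0], 0, -1], [[0, 0, 0], 0, -1], [[0, 0, 0], 0, -1]], "squeeze": 20}}

```text
t: 14.77
position: [0.548, 0.2796, 0.0535]
tcp_rot: [[0.81, 0.587, 0.0], [0.587, -0.81, 0.0], [0.0, -0.0, -1.0]]
wrist_force: [-1.2, 0.3, 5.3]
finger_gap: 0.184
grip_force: 20.0
```

Gripped at 16 mm, which matches the bar. Turning 60° clockwise.

Emit:
{"method": "play_rows", "body": {"series": [[[0, 0, 0], 0.1, -1], [[0, 0, 0], 0.1, -1], [[0, 0, 0], 0.1, -1], [[0, 0, 0], 0.1, -1], [[0, 0, 0], 0.1, -1], [[0, 0, 0], 0.1, -1], [[0, 0, 0], 0.1, -1], [[0, 0, 0], 0.1, -1], [[0, 0, 0], 0.1, -1], [[0, 0, 0], 0.1, -1], [[0, 0, 0], 0.05, -1], [[0, 0, 0], 0, -1]]}}

```text
t: 15.77
position: [0.5482, 0.2781, 0.0535]
tcp_rot: [[0.912, -0.411, 0.0], [-0.411, -0.912, -0.002], [0.001, 0.002, -1.0]]
wrist_force: [-1.5, -5.7, 5.7]
finger_gap: 0.18
grip_force: 20.0
```

Emit:
{"method": "play_rows", "body": {"series": [[[0, 0, 0], 0, -1], [[0, 0, 0], 0, -1], [[0, 0, 0], 0, -1], [[0, 0, 0], 0, -1]]}}

```text
t: 16.1
position: [0.5482, 0.2781, 0.0535]
tcp_rot: [[0.913, -0.409, 0.0], [-0.409, -0.913, -0.002], [0.001, 0.002, -1.0]]
wrist_force: [-0.8, -4.4, 5.7]
finger_gap: 0.185
grip_force: 20.0
```

The tool is at -24.1°, which is the blue dot's bearing. Release, lift and check.

Emit:
{"method": "play_rows", "body": {"series": [[[0, 0, 0], 0, 0], [[0, 0, 0], 0, 0], [[0, 0, 0], 0, 0], [[0, 0, 0], 0, 0], [[0, 0, 0], 0, 0], [[0, 0, 0], 0, 0], [[0, 0, -1], 0, 0], [[0, 0, -2.5], 0, 0], [[0, 0, -3], 0, 0], [[0, 0, -3], 0, 0], [[0, 0, -3], 0, 0], [[0, 0, -2], 0, 0]]}}

```text
t: 17.1
position: [0.5491, 0.2798, 0.202]
tcp_rot: [[0.912, -0.41, 0.005], [-0.41, -0.912, 0.001], [0.004, -0.003, -1.0]]
wrist_force: [-0.2, 0.4, -0.4]
finger_gap: 0.501
grip_force: 0.0
```

Emit:
{"method": "play_rows", "body": {"series": [[[0, 0, 0], 0, 0], [[0, 0, 0], 0, 0], [[0, 0, 0], 0, 0]]}}

```text
t: 17.35
position: [0.5472, 0.2791, 0.1977]
tcp_rot: [[0.912, -0.411, -0.001], [-0.411, -0.912, -0.0], [-0.001, 0.001, -1.0]]
wrist_force: [-0.5, 0.2, -0.1]
finger_gap: 0.505
grip_force: 0.0
```

```bash
python3 dial.py d3
```

```text
17.35 [0.5472 0.2791 0.1977] -24.24 [ 16.6  31.   85.1   0.   64.  130.9]
scene blue 47 [0.5932 0.2573 0.03  ]
scene green 43 [0.577  0.2365 0.03  ]
scene orange 49 [0.5981 0.2838 0.03  ]
scene white 71 [0.5478 0.2148 0.03  ]
 axis [0.5461 0.2785] res mm [-0.34  0.2   0.19] ang [-24.3 -53.7   5.8]
 bar top 0.0812 110 ((550.0576171875, 278.3824462890625), (15.362809181213379, 58.352447509765625), 65.76504516601562)
 razor along [-0.0653 -0.0057] [0.0559 0.0087] z 0.0747 fit [0.0161 0.0033]
wrist blue 273 [0.5935 0.2575 0.03  ]
wrist green 260 [0.5764 0.2367 0.03  ]
wrist orange 263 [0.5977 0.2842 0.03  ]
wrist white 1009 [0.5477 0.2126 0.03  ]
 axis [0.546  0.2788] res mm [ 0.07 -0.04 -0.04] ang [-24.1 -54.2   6. ]
 bar top 0.0782 944 ((548.8872680664062, 277.39288330078125), (15.131072998046875, 59.94734191894531), 66.1705551147461)
 razor along [-0.0675 -0.006 ] [0.0551 0.0085] z 0.0748 fit [0.0191 0.0041]
```

View pics/d3wrist.png

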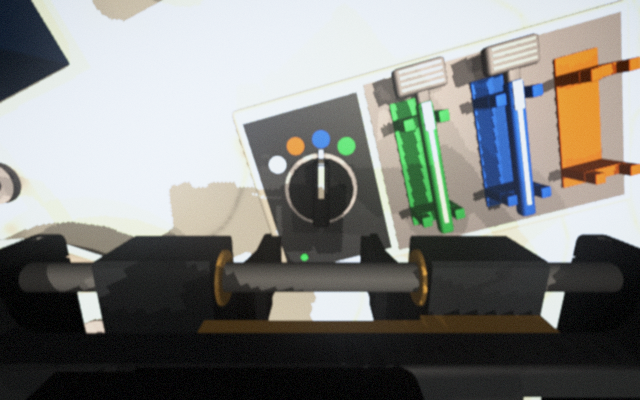

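The pointer at (320,155) points at the blue dot (320,139), and the bar's yaw of -23.8° matches the dot's -24.1°. The blue razor lies in its cradle near (520,140) and the gripper is clear, so I'm handing in.

```bash
python3 -c "
from bench import job
print(job.hand_in())"
```

```text
the job is handed in; nothing more can be done
None
```

I laid the blue razor flat and centred in the blue cradle with its head at the far end, set the dial to the blue dot, and handed the job in at about 17 s of the 59 s allowed; no verdict was returned.

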